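# Close the drying canister with its push-and-turn cap

### The arm

A 6-joint arm with a two-finger parallel gripper is mounted at the origin on a cart in front of the work surface, level with it; the furniture and walls round the work are solid. World frame = base frame: x ahead of the robot, y to its left, z up, the work surface at z = 0. Lengths are in m, angles in degrees, forces in N, time in s.
With the tool pointing down it reaches from about 0.4 to 0.825 m from the base axis. Payload 7 kg.
Tool frame: the origin (TCP) lies midway between the tips of the shut fingers; the grasp point (between the pads) lies r.tcp_to_grasp behind it (r.tcp_to_grasp is the distance from the TCP to the grasp point, in m); x points along the fingers, y is the direction in which the jaws open and shut, and the axes are right-handed (so a half turn about x gives the same grasp; the last joint's range is limited). The gripper opens to 88 mm and grips with 3 to 60 N. Pads are 19 mm wide; open, the fingers measure 130 mm over their backs; the gripper's body (78 mm by 193 mm) begins 47 mm behind the grasp point.
Start: joints at [-46.977, 20.546, 0.682, 0, -70.136, -16.507], TCP at [0.301, -0.604, 0.227] pointing down, gripper open.
Joint ranges: [-176.03, 176.03], [-82.01, 121.73], [-58.28, 71.71], [-173.87, 95.51], [-174.79, -0.11], [-173.66, 173.66]. Speed limits (degrees/s): [136.94, 136.94, 172.46, 180, 180, 180].

### API

Orientations are given as [roll, pitch, yaw] about the fixed x, y, z axes, in that order (R = Rz(yaw) Ry(pitch) Rx(roll)).
In Python, from plant import r gives the robot as it stands.
- The arm moves only by the tool carry_out, never from a script. Its argument "moves" is a list of rows, each a list of 7 numbers: the shift along the world's x, y, z in mm, then the turn, a rotation vector about the world's x, y, z in rad, then the opening in per cent of the stroke, from 0 (shut) to 100 (fully open). In form: [[x, y, z, wx, wy, wz, claw], ...]. A call has 1 to 5 rows; each row is the pose to reach, as a shift and turn from the pose commanded when the call began; what a row does not reach only later rows make up. A row lasts 1/10 s, in which the tool goes at most 50 mm and 8.59 degrees, less where a joint would pass 70% of its speed; a pose out of reach is approached as far as the arm can. A call with a gripper value outside its range is refused whole. The fingers move at their own pace and stop on an object; "squeeze" is the grip in N (left out, the last holds). Time passes only in rows, so rows that repeat a pose let the fingers close. It gives the time, the measured TCP pose, the force and the opening at its end, in the units of the state.
- r.get_state(): the state, without advancing time (a new reading comes with each control period).
- r.capture(name): name is "side" or "top" or "wrist"; returns the picture (420x560x3 uint8, blue, green, red); there is no depth.
- r.camera_params(name): a dict with "K" (3x3 intrinsics, pixels), "D" ([k1, k2, p1, p2, k3] as OpenCV has them; the pictures are not rectified), "rvec" (rotation vector, rad) and "tvec" (3), from world to camera coordinates, as OpenCV has them. Camera axes: x right, y down, z forward; pixel columns grow to the right and rows downward; lengths in m; the calibration is good to about 2 mm. A picture is of the moment at which its call begins: read the wrist's pose just before it. camera_params takes no time and is no camera call; for the wrist camera it gives the pose at the moment of the call.
- r.close_job(): hands the job in, once; it reports no verdict.
The state is a dict: "time_s": time; "joints": joint angles; "qd": joint speeds; "joint_torque": joint torques, N m; "tcp_pos": TCP position; "eef_rot": TCP orientation; "contact_force": force on the tool from outside, world axes, zero at the start; "moment": the same for the moment, N m; "gripper_width": finger opening in m.
Only numpy, scipy, OpenCV 4.12 (cv2) and the standard library are available. Lean on these libraries where they do the work, as an engineer would, in place of code of your own. Each camera call takes 0.05 s, during which the arm holds its last target. There are 200 camera calls.

### The job

Put the loose orange cap on the neck of the canister bolted to the bench and lock it: push it down against the spring while turning it clockwise until its inner lugs catch in the ring on the neck, then let go so that it stays locked by itself, square and held down. Feel for the gaps and do not force it, and leave the spool, bottle, fitting and tape roll where they stand.

Things in the scene. Friction and masses are not known exactly. Their poses are not given: they have to be found in the camera images.
- cap: Loose orange cap, upright on the bench, about 0.09 kg. Origin: centre of its underside; z up, white mark on its +x side. Round ribbed skirt 69 mm across, 28 mm tall, closed on top, hollow below (bore 62 mm). On top stands a straight grip bar (point cap_grip); inside are three lugs (point cap_lugs).
- cap_grip (a point): Middle of the cap's grip bar, 40 mm above the cap's origin. The bar is 50 mm long along the cap's x, 14 mm wide along its y, and stands from the flat top disc (28 mm above the origin) to 52 mm. Grip it across its width from above; press down and turn with it.
- cap_lugs (a point): On the cap's axis, 6 mm above its origin: height of the undersides of the three inner lugs. They point inward from the skirt to radius 25 mm at the cap's +x and at +120 and -120 degrees; each is 16 degrees (7 mm) wide and 5 mm tall.
- canister: White round canister with a blue band, 80 mm across, upright on a 110 x 110 x 8 mm base plate bolted to the bench; brass port low on its +y side, red mark on its +x side. Origin: centre of the base's underside; z up. Shoulder 83.5 mm above it: the cap's skirt meets it, rigidly, when the cap's origin is 21.5 mm below ring_top. It carries the steel ring and the plate.
- ring_top (a point): On the canister's axis, 105 mm above the bench: top face of the steel ring on the neck, 58 mm across. z up, x as the canister. Three gaps 22 degrees wide let the lugs in, nominally at the canister's +x and +-120 degrees, but the ring is turned by an unmeasured angle, up to 0.4 rad either way: resting on the ring at 3 to 5 N, turn the cap until the lugs drop in.
- spring_plate (a point): On the canister's axis, 15 mm above ring_top: top of the free spring plate in the neck; this point does not move with it. The cap meets the plate when its origin is 10 mm below ring_top (lugs in the gaps; with the lugs lying on the ring it is 6 mm below). From there the spring pushes back with 5 N plus 0.6 N per mm. Cap and canister must not press on each other with over 60 N.
- notch (a point): On the canister's axis, 4 mm below ring_top: ceiling of the notches. Clockwise (from above) of each gap, under the ring: a rib 7 degrees wide down to 7 mm below ring_top; a notch 22 degrees wide; a stop wall 69 degrees wide down to 14.5 mm. Notch centres lie 29 degrees (0.51 rad) from gap centres; 3 degrees on, the stop is felt: 0.3 N m there is enough.
- lock_height (a point): On the canister's axis, 15 mm below ring_top: where the cap's origin stands when locked, its lugs pushed up into the notches by the spring. To pass the ribs it must first be pushed more than 18 mm below ring_top. Not turned far enough it stays at about -18 mm under the ribs or springs up to -10 mm.
- spool: Bystander: ribbed black coil former, upright, 69 mm across, 58 mm tall; origin at the centre of its underside. It and the cap may have swapped places.
- grease: Bystander: black and yellow plastic bottle with a red cap, 44 mm across, 93 mm tall; origin at the centre of its underside.
- fitting: Bystander: small copper port fitting with a light flange on top, 26 mm across, 28 mm tall; origin at the centre of its underside.
- tape: Bystander: roll of amber tape lying flat, 92 mm across, 19 mm tall; origin at the centre of its underside.
Mind the look-alikes: they are no part of the job. Of the things that look like the cap, take the one that is farthest to the robot's right at the start.

How it is judged:
By the outcome, as a careful person would: the job done as asked, in the order asked, and still so for the second after the job is handed in, with the robot touching nothing.
It also fails if it takes over 72 s, if anything falls off the work surface, if the arm or the gripper's body presses on something with over 40 N, if the wrist force passes 120 N, or if a joint passes its speed limit or range.

## Working session

There is one attempt and no reset: what is moved stays moved. The work goes in short steps, Python scripts to look and compute and a tool call to move; the robot and the scene stay as the last step left them, time stands still between calls to the robot, and variables do not carry over. Pictures are saved under pics/ and viewed, about 8 in all and at most 12, crops included, and the job is handed in when it is done.

Besides the shell and the picture viewer there is one more tool, called after "Call:" as name(argument=value, ...) on one line, values as JSON. carry_out: Moves the arm, as the interface text tells. Its arguments: {"type":"object","properties":{"moves":{"type":"array"},"squeeze":{"type":"number"}},"required":["moves"]}

```bash
mkdir -p pics; ls
python3 - <<'E'
from plant import r
import cv2,numpy as np
a=r.capture("top");b=r.capture("side")
cv2.imwrite("pics/a.png",a);cv2.imwrite("pics/b.png",b)
s=r.get_state();print(s,r.tcp_to_grasp)
for n in("top","side"):print(n,r.camera_params(n))
E
```

```text
pics
{'time_s': 0.1, 'joints': array([-4.69765488e+01,  2.05876156e+01,  6.41501240e-01, -1.54595125e-02,
       -7.01362684e+01, -1.65067318e+01]), 'qd': array([-0.05787319, -0.14136541,  0.19310864, -0.00551586,  0.0550286 ,
        0.03150831]), 'joint_torque': array([-1.34883878e-03, -5.84162271e+01,  2.93753332e+01,  7.01554388e+00,
        1.01957854e-02, -5.87457703e-05]), 'tcp_pos': array([ 0.3011434 , -0.60364025,  0.22573916]), 'eef_rot': array([ 96.50286312,  89.91634465, 123.01431907]), 'contact_force': array([ 0.73002876,  0.08968286, -0.23573076]), 'moment': array([ 0.01168782, -0.03175276,  0.03067591]), 'gripper_width': 0.0877013160356343} 0.0188
top {'K': array([[475.05550681,   0.        , 280.51209543],
       [  0.        , 475.05550681, 211.17000102],
       [  0.        ,   0.        ,   1.        ]]), 'D': array([-0.13439254,  0.        ,  0.        ,  0.        ,  0.        ]), 'rvec': array([ 2.16657026, -2.18907542,  0.0973617 ]), 'tvec': array([0.05711425, 0.54523518, 1.10529938])}
side {'K': array([[449.93442174,   0.        , 278.18527042],
       [  0.        , 449.93442174, 209.54795001],
       [  0.        ,   0.        ,   1.        ]]), 'D': array([-0.00791053,  0.        ,  0.        ,  0.        ,  0.        ]), 'rvec': array([ 0.28989987, -2.50440483,  1.68633661]), 'tvec': array([0.53634093, 0.14021153, 1.08591374])}
```

View pics/a.png

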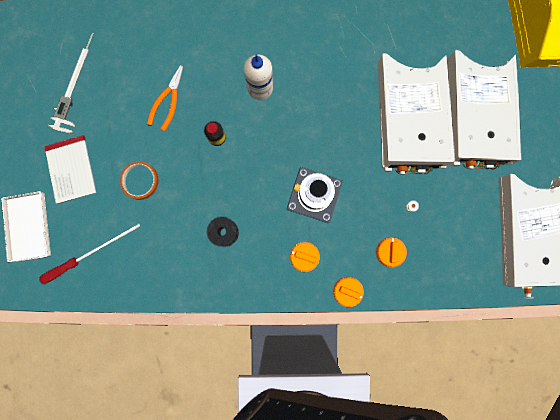

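View pics/b.png

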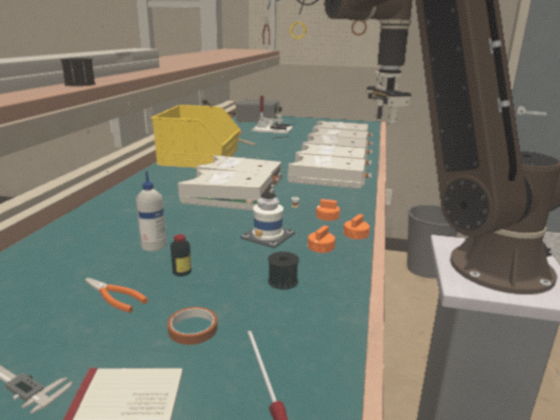

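The top view shows three orange caps at (392,252), (348,292) and (305,257). The one farthest right is (392,252). The canister is at (316,190) with its brass port on the left at (297,187), and the spool is at (223,231).

```bash
cat > h.py <<'E'
from plant import r
import cv2,numpy as np
def ray(n,uv,z,p=None):
    p=p or r.camera_params(n)
    R=cv2.Rodrigues(np.array(p["rvec"]))[0];t=np.array(p["tvec"]).reshape(3)
    u=cv2.undistortPoints(np.array(uv,float).reshape(-1,1,2),p["K"],p["D"]).reshape(-1,2)
    d=np.c_[u,np.ones(len(u))]@R; c=-R.T@t
    return c+d*((z-c[2])/d[:,2])[:,None]
def proj(n,X,p=None):
    p=p or r.camera_params(n)
    return cv2.projectPoints(np.array(X,float).reshape(-1,1,3),p["rvec"],p["tvec"],p["K"],p["D"])[0].reshape(-1,2)
E
python3 - <<'E'
from h import *
a=cv2.imread("pics/a.png");b=cv2.imread("pics/b.png")
def orange(im):
    h=cv2.cvtColor(im,cv2.COLOR_BGR2HSV);return cv2.inRange(h,(5,150,90),(22,255,255))
for n,im in(("top",a),("side",b)):
    k,l,s,c=cv2.connectedComponentsWithStats(orange(im))
    for i in range(1,k):
        if s[i,4]>150:print(n,s[i],c[i],ray(n,c[i],.025)[0])
# plate corners / neck
print("plate", ray("top",[[302,168],[341,180],[329,221],[289,208]],.008).round(4).tolist())
print("neck hole",ray("top",[319,188],.12), "port",ray("top",[297,187],.03))
x=cv2.resize(a[150:310,270:420],None,fx=4,fy=4,interpolation=cv2.INTER_CUBIC)
cv2.imwrite("pics/c.png",x[:600])
E
```

```text
top [147  87  30  44 447] [163.57270694 107.23489933] [0.80494419 0.33609818 0.025     ]
top [120 162  38  37 250] [141.388 181.98 ] [0.61990763 0.38678456 0.025     ]
top [376 238  31  29 691] [391.00144718 252.03762663] [ 0.44548298 -0.21012759  0.025     ]
top [290 242  30  30 677] [304.67355982 256.51994092] [ 0.43775425 -0.00437743  0.025     ]
top [333 277  30  30 702] [347.81054131 291.49287749] [ 0.35416078 -0.10504578  0.025     ]
side [317 200  22  20 330] [327.69393939 209.8969697 ] [ 0.44300303 -0.19971567  0.025     ]
side [345 215  24  23 394] [356.31725888 227.84771574] [ 0.35176243 -0.09023638  0.025     ]
side [309 226  26  26 445] [321.13258427 240.28539326] [0.43496211 0.01066412 0.025     ]
side [101 286  45  25 352] [120.59375    296.20454545] [0.79209481 0.3654957  0.025     ]
plate [[0.6521, -0.0019, 0.008], [0.6217, -0.0964, 0.008], [0.5222, -0.0651, 0.008], [0.5546, 0.0309, 0.008]]
neck hole [[ 0.58734862 -0.03290993  0.12      ]] port [[0.60247462 0.01173146 0.03      ]]
```

View pics/c.png

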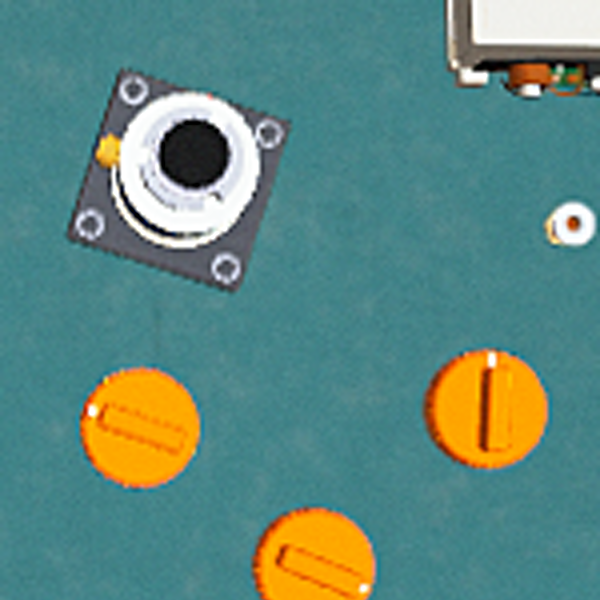

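Run:
```python
from h import *
from scipy.spatial.transform import Rotation as Ro
s=r.get_state();R=Ro.from_euler('xyz',s['eef_rot'],degrees=True).as_matrix();print(R.round(3))
y=R[:,1];print("tool y yaw",np.degrees(np.arctan2(y[1],y[0])))
p=r.camera_params("wrist");Rc=cv2.Rodrigues(np.array(p['rvec']))[0];print("cam pos",-Rc.T@np.array(p['tvec']).ravel(),Rc.round(2))
# cap: bar axis in the top view: mark & bar (crop px /4 + offset)
o=np.array([270,150])
q=lambda l:np.array(l)/4+o
print(ray("top",[q([492,360]),q([492,405])],.028),ray("top",[q([496,372]),q([496,447]),],.052))
```

```text
[[-0.001 -0.446  0.895]
 [ 0.001  0.895  0.446]
 [-1.     0.001 -0.   ]]
tool y yaw 116.51144907875425
cam pos [ 0.24032796 -0.63471706  0.38460532] [[-0.45  0.89  0.  ]
 [ 0.87  0.43  0.25]
 [ 0.23  0.11 -0.97]]
[[ 0.47394268 -0.21498533  0.028     ]
 [ 0.4472759  -0.21428148  0.028     ]] [[ 0.46637563 -0.21138776  0.052     ]
 [ 0.42294166 -0.21027695  0.052     ]]
```

Call:
carry_out(moves=[[16, 46, 0, 0, 0, -0.06, 100], [32, 92, 0, 0, 0, -0.12, 100], [48, 138, 0, 0, 0, -0.18, 100], [64, 184, 0, 0, 0, -0.24, 100], [80, 230, 0, 0, 0, -0.3, 100]], squeeze=30)

```text
time_s: 0.6
tcp_pos: [0.3814, -0.3721, 0.2262]
eef_rot: [128.9, 90.0, 138.1]
contact_force: [2.2, 0.1, 0.1]
gripper_width: 0.0874
```

Call:
carry_out(moves=[[16, 42, -15, 0, 0, -0.05, 100], [32, 84, -30, 0, 0, -0.1, 100], [48, 126, -45, 0, 0, -0.15, 100], [64, 162, -60, 0, 0, -0.19, 100], [64, 162, -60, 0, 0, -0.19, 100]])

```text
time_s: 1.1
tcp_pos: [0.4455, -0.2084, 0.1647]
eef_rot: [159.4, 89.8, 158.0]
contact_force: [0.4, -0.3, 0.3]
gripper_width: 0.0876
```

Run:
```python
from h import *
p=r.camera_params("wrist");im=r.capture("wrist");cv2.imwrite("pics/d.png",im)
import pickle;pickle.dump(p,open("d.pkl","wb"));print(r.get_state()['tcp_pos'])
```

```text
[ 0.44537929 -0.20999576  0.16560335]
```

View pics/d.png

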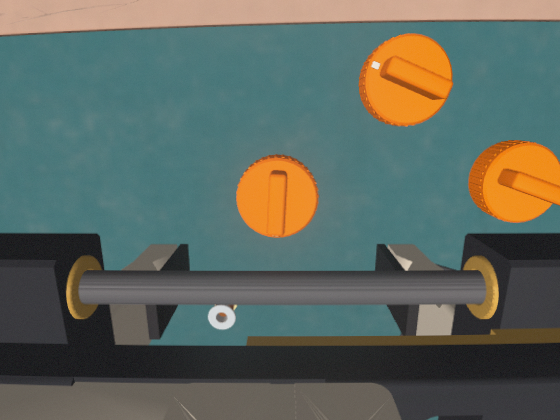

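The target cap's top disc is centred at (277,197) in the wrist view. Its bar runs from (279,172) to (275,235), and its white mark is hidden at the lower end. The look-alikes are at the upper right.

Run:
```python
from h import *
import pickle
p=pickle.load(open("d.pkl","rb"));im=cv2.imread("pics/d.png")
h=cv2.cvtColor(im,cv2.COLOR_BGR2HSV);m=cv2.inRange(h,(5,150,90),(22,255,255))
m[:,:225]=0;m[:,330:]=0;m[245:]=0;m[:140]=0
c=max(cv2.findContours(m,0,2)[0],key=cv2.contourArea)
print(cv2.minEnclosingCircle(c),cv2.boundingRect(c))
print("disc",ray("w",[277,197],.028,p),"edges",ray("w",[[318,197],[236,197]],.028,p))
print("bar",ray("w",[[279.5,172],[276,233]],.052,p))
s=r.get_state();print(s['tcp_pos'],s['eef_rot'],s['contact_force'])
from scipy.spatial.transform import Rotation as Ro
R=Ro.from_euler('xyz',s['eef_rot'],degrees=True).as_matrix();y=R[:,1];print(np.degrees(np.arctan2(y[1],y[0])))
```

```text
((276.9375, 195.625), 41.42043685913086) (236, 155, 83, 83)
disc [[ 0.44515209 -0.21288552  0.028     ]] edges [[ 0.44598427 -0.17851191  0.028     ]
 [ 0.44431051 -0.24726181  0.028     ]]
bar [[ 0.42034218 -0.21001893  0.052     ]
 [ 0.46884204 -0.21403732  0.052     ]]
[ 0.44537929 -0.20999576  0.16560335] [171.15600636  89.88555082 169.80766144] [ 0.06460912  0.11330491 -0.01646032]
88.65163770763944
```

Call:
carry_out(moves=[[0, -2, -40, 0, 0, -0.03, 60], [0, -2, -80, 0, 0, -0.03, 60], [0, -2, -115, 0, 0, -0.03, 60], [0, -2, -127, 0, 0, -0.03, 60], [0, -2, -127, 0, 0, -0.03, 60]])

```text
time_s: 1.65
tcp_pos: [0.4435, -0.2147, 0.0378]
eef_rot: [179.3, 89.8, 175.9]
contact_force: [-0.2, -0.4, 0.2]
gripper_width: 0.0548
```

```bash
cat > s.py <<'E'
from h import *
from scipy.spatial.transform import Rotation as Ro
s=r.get_state();R=Ro.from_euler('xyz',s['eef_rot'],degrees=True).as_matrix();y=R[:,1]
print(s['time_s'],s['tcp_pos'].round(4),'yaw',np.degrees(np.arctan2(y[1],y[0])).round(2),'tilt',R[:,0].round(4),'F',s['contact_force'].round(2),'M',s['moment'].round(3),'w',round(s['gripper_width'],4),'q',s['joints'].round(1))
E
python3 s.py
```

```text
1.65 [ 0.4435 -0.2147  0.0378] yaw 86.67 tilt [-4.3e-03  3.0e-04 -1.0e+00] F [-0.23 -0.39  0.17] M [-0.054  0.02  -0.026] w 0.0548 q [ -2.9  15.9 -35.3  -0.  -39.  -90.4]
```

Call:
carry_out(moves=[[1, 1, -6, 0, 0, 0, 60], [1, 1, -6, 0, 0, 0, 10], [1, 1, -6, 0, 0, 0, 10], [1, 1, -6, 0, 0, 0, 10], [1, 1, -6, 0, 0, 0, 10]], squeeze=40)

```text
time_s: 2.15
tcp_pos: [0.4467, -0.213, 0.0341]
eef_rot: [-0.7, 89.9, -4.0]
contact_force: [-0.2, 0.0, 0.6]
gripper_width: 0.0261
```

```bash
python3 s.py
```

```text
2.15 [ 0.4467 -0.213   0.0341] yaw 86.73 tilt [ 1.2e-03 -1.0e-04 -1.0e+00] F [-0.16  0.04  0.58] M [-0.035  0.023  0.019] w 0.0261 q [ -2.7  16.3 -35.5   0.  -38.2 -90.6]
```

Call:
carry_out(moves=[[0, 0, -1, 0, 0, 0, 5], [0, 0, -1, 0, 0, 0, 0], [0, 0, -1, 0, 0, 0, 0], [0, 0, -1, 0, 0, 0, 0], [0, 0, -1, 0, 0, 0, 0]])

```text
time_s: 2.65
tcp_pos: [0.4464, -0.2129, 0.0327]
eef_rot: [1.6, 90.0, -1.7]
contact_force: [-0.3, 0.4, 2.2]
gripper_width: 0.0137
```

```bash
python3 s.py
```

```text
2.65 [ 0.4464 -0.2129  0.0327] yaw 86.73 tilt [ 2.e-04 -0.e+00 -1.e+00] F [-0.33  0.39  2.25] M [0.506 0.132 0.026] w 0.0137 q [ -2.7  16.4 -35.5  -0.  -38.  -90.6]
```

Call:
carry_out(moves=[[0, 0, 15, 0, 0, 0, 0], [0, 0, 50, 0, 0, 0, 0], [0, 0, 90, 0, 0, 0, 0], [0, 0, 130, 0, 0, 0, 0], [15, 15, 165, 0, 0, 0, 0]])

```text
time_s: 3.15
tcp_pos: [0.46, -0.1986, 0.1994]
eef_rot: [138.0, 90.0, 134.6]
contact_force: [2.1, 0.4, -2.3]
gripper_width: 0.0138
```

Call:
carry_out(moves=[[30, 26, 8, 0, 0, 0.03, 0], [60, 54, 16, 0, 0, 0.06, 0], [90, 82, 20, 0, 0, 0.1, 0], [120, 110, 20, 0, 0, 0.13, 0], [150, 138, 20, 0, 0, 0.16, 0]])

```text
time_s: 3.65
tcp_pos: [0.6121, -0.0587, 0.2173]
eef_rot: [150.6, 90.0, 156.6]
contact_force: [-0.0, 0.0, -0.6]
gripper_width: 0.0138
```

Call:
carry_out(moves=[[30, 15, 0, 0, 0, 0, 0], [60, 27, 0, 0, 0, 0, 0], [80, 27, 0, 0, 0, 0, 0], [80, 27, 0, 0, 0, 0, 0], [80, 27, 0, 0, 0, 0, 0]])

```text
time_s: 4.15
tcp_pos: [0.6909, -0.033, 0.2162]
eef_rot: [179.3, 89.9, -174.8]
contact_force: [-0.6, 0.7, -1.2]
gripper_width: 0.0137
```

```bash
python3 s.py
python3 - <<'E'
from h import *
p=r.camera_params("wrist");im=r.capture("wrist");cv2.imwrite("pics/e.png",im)
import pickle;pickle.dump(p,open("e.pkl","wb"))
print(proj("w",[[.5877,-.0331,.105],[.5877,-.0331,.12]],p))
E
```

```text
4.15 [ 0.6909 -0.033   0.2162] yaw 95.88 tilt [-2.3e-03 -2.0e-04 -1.0e+00] F [-0.57  0.69 -1.24] M [-0.01   0.014  0.039] w 0.0137 q [ 13.4  22.5   2.3  -0.  -69.9 -97.5]
[[297.60814765  63.14986113]
 [298.55884171  60.06759556]]
```

View pics/e.png

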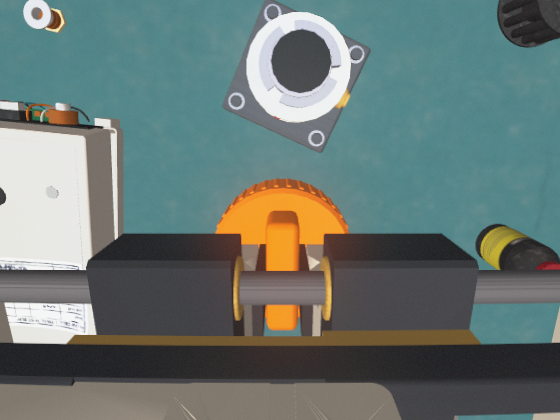

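The canister's neck and ring are centred near (299,63), which agrees with the prediction. The ring gaps can be seen, so I'll unroll the ring face at z = 0.105.

Run:
```python
from h import *
import pickle
p=pickle.load(open("e.pkl","rb"));im=cv2.imread("pics/e.png")
h=cv2.cvtColor(im,cv2.COLOR_BGR2HSV)
dk=cv2.inRange(h,(0,0,0),(180,255,75));dk[:, :250]=0;dk[:,350:]=0;dk[120:]=0
c=max(cv2.findContours(dk,0,2)[0],key=cv2.contourArea);print("plate",cv2.fitEllipse(c),ray("w",cv2.fitEllipse(c)[0],.12,p))
w=cv2.inRange(h,(0,0,90),(180,70,255))|dk;w[:,:235]=0;w[:,362:]=0;w[125:]=0
w=cv2.morphologyEx(w,cv2.MORPH_OPEN,np.ones((15,15)))
c=max(cv2.findContours(w,0,2)[0],key=cv2.contourArea);e=cv2.fitEllipse(cv2.convexHull(c));print("body",e,ray("w",e[0],.0835,p), ray("w",[[e[0][0]-e[1][0]/2,e[0][1]],[e[0][0]+e[1][0]/2,e[0][1]]],.0835,p))
C=np.array([.5877,-.0331])
g=np.linspace(-40,40,561)/1000
X,Y=np.meshgrid(g,g)   # right=-y, up=+x
P=np.c_[C[0]-Y.ravel(),C[1]-X.ravel(),np.full(X.size,.105)]
uv=proj("w",P,p).astype(np.float32).reshape(561,561,2)
rect=cv2.remap(im,uv[...,0],uv[...,1],cv2.INTER_CUBIC)
for R in(29,40):cv2.circle(rect,(280,280),R*7,(0,0,255),1)
for d in range(0,360,30):
    t=np.radians(d);q=lambda R:(int(280-R*7*np.sin(t)),int(280-R*7*np.cos(t)))
    cv2.line(rect,q(31),q(34),(255,0,0),2);cv2.putText(rect,str(d),q(36),0,.45,(0,0,255),1)
cv2.imwrite("pics/f.png",rect)
```

```text
plate ((306.474609375, 46.266197204589844), (25.16069221496582, 58.65084457397461), 118.39012145996094) [[ 0.57863088 -0.02889424  0.12      ]]
body ((294.31964111328125, 72.6700210571289), (129.8348388671875, 140.388916015625), 178.83851623535156) [[ 0.59194098 -0.03423527  0.0835    ]] [[ 0.596972   -0.08352483  0.0835    ]
 [ 0.58666377  0.01509415  0.0835    ]]
```

View pics/f.png

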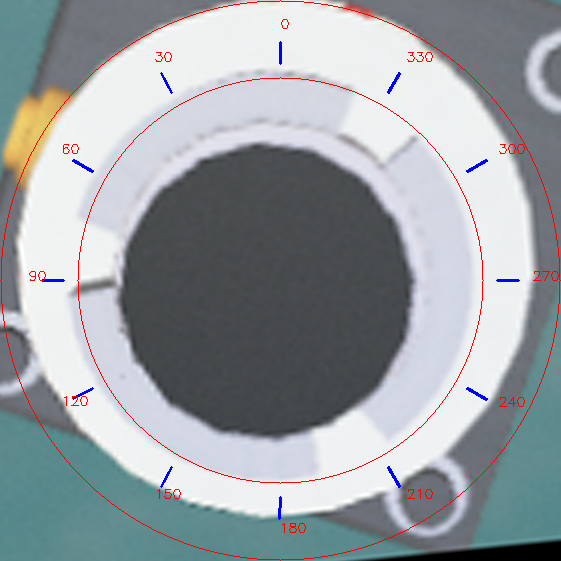

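Run:
```python
from h import *
import pickle
p=pickle.load(open("e.pkl","rb"));im=cv2.imread("pics/e.png")
h=cv2.cvtColor(im,cv2.COLOR_BGR2HSV);m=cv2.inRange(h,(5,150,60),(22,255,255));m[235:]=0;m[:150]=0;m[:,:200]=0
ys,xs=np.nonzero(m);rows={c:int(ys[xs==c].min()) for c in range(225,345,15)};print(rows)
t=np.radians(np.arange(0,360,1))
for off in(-2,-1,0,1):
    res=[]
    c=np.array([.6909,-.033])+off/1000*np.array([np.cos(.103),np.sin(.103)])
    U=np.vstack([proj("w",np.c_[c[0]+.0345*np.cos(t),c[1]+.0345*np.sin(t),np.full(360,z)],p) for z in np.linspace(.1835,.2115,8)])
    print(off,[round(U[abs(U[:,0]-k)<2,1].min(),1) for k in rows],U[:,0].min(),U[:,0].max())
```

```text
{225: 212, 240: 195, 255: 184, 270: 180, 285: 179, 300: 181, 315: 188, 330: 200}
-2 [np.float64(208.5), np.float64(189.3), np.float64(179.9), np.float64(175.4), np.float64(174.4), np.float64(176.3), np.float64(182.3), np.float64(193.6)] 211.675163171009 354.17887211201213
-1 [np.float64(210.3), np.float64(191.1), np.float64(181.8), np.float64(177.2), np.float64(176.2), np.float64(178.1), np.float64(184.1), np.float64(195.4)] 211.77949330219838 354.07081282717616
0 [np.float64(212.1), np.float64(192.9), np.float64(183.6), np.float64(179.1), np.float64(178.1), np.float64(179.9), np.float64(186.0), np.float64(197.2)] 211.88366326299834 353.9629205092322
1 [np.float64(213.8), np.float64(194.7), np.float64(185.4), np.float64(180.9), np.float64(179.9), np.float64(181.8), np.float64(187.8), np.float64(199.0)] 211.98767249153335 353.8551957319622
```

Call:
carry_out(moves=[[-15, 0, 0, 0, 0, 0.14, 0], [-35, 0, 0, 0, 0, 0.28, 0], [-60, 0, 0, 0, 0, 0.42, 0], [-85, 1, 0, 0, 0, 0.56, 0], [-103, 1, 0, 0, 0, 0.7, 0]])

```text
time_s: 4.7
tcp_pos: [0.5859, -0.0324, 0.2181]
eef_rot: [3.2, 90.0, 49.5]
contact_force: [0.2, 0.1, -0.2]
gripper_width: 0.0137
```

Call:
carry_out(moves=[[0, 0, 0, 0, 0, 0.14, 0], [0, 0, -10, 0, 0, 0.28, 0], [0, 0, -20, 0, 0, 0.42, 0], [0, 0, -40, 0, 0, 0.56, 0], [0, 0, -60, 0, 0, 0.67, 0]])

```text
time_s: 5.2
tcp_pos: [0.5876, -0.0323, 0.158]
eef_rot: [-66.0, 89.9, 18.7]
contact_force: [-0.1, -0.9, -1.1]
gripper_width: 0.0143
```

Call:
carry_out(moves=[[0, 0, 0, 0, 0, 0, 0], [0, 0, 0, 0, 0, 0, 0]])

```text
time_s: 5.4
tcp_pos: [0.5879, -0.0323, 0.1583]
eef_rot: [-151.3, 90.0, -67.1]
contact_force: [-0.1, -1.4, -0.7]
gripper_width: 0.0139
```

```bash
python3 s.py
```

```text
5.4 [ 0.5879 -0.0323  0.1583] yaw 174.19 tilt [ 1.e-04 -3.e-04 -1.e+00] F [-0.14 -1.38 -0.71] M [-0.006  0.01   0.037] w 0.0139 q [ 15.9  15.5 -15.9   0.  -58.5 -21.7]
```

Call:
carry_out(moves=[[0, 0, -8, 0, 0, 0, 0], [0, 0, -14, 0, 0, 0, 0], [0, 0, -19, 0, 0, 0, 0], [0, 0, -22, 0, 0, 0, 0], [0, 0, -22, 0, 0, 0, 0]])

```text
time_s: 5.9
tcp_pos: [0.588, -0.032, 0.135]
eef_rot: [107.5, 89.9, -168.1]
contact_force: [0.2, -0.0, -0.5]
gripper_width: 0.0136
```

Call:
carry_out(moves=[[0, 0, -1, 0, 0, 0, 0], [0, 0, -2, 0, 0, 0, 0], [0, 0, -3, 0, 0, 0, 0], [0, 0, -4, 0, 0, 0, 0], [0, 0, -5, 0, 0, 0, 0]])

```text
time_s: 6.4
tcp_pos: [0.5884, -0.032, 0.1305]
eef_rot: [-63.6, 90.0, 20.8]
contact_force: [-0.3, -0.4, -1.3]
gripper_width: 0.0138
```

```bash
python3 s.py
```

```text
6.4 [ 0.5884 -0.032   0.1305] yaw 174.38 tilt [ 1.e-04  0.e+00 -1.e+00] F [-0.25 -0.42 -1.34] M [ 0.057  0.097 -0.01 ] w 0.0138 q [ 15.9  17.1 -17.8  -0.  -55.1 -21.5]
```

Call:
carry_out(moves=[[0, 0, -1, 0, 0, 0, 0], [0, 0, -2, 0, 0, 0, 0], [0, 0, -2, 0, 0, 0, 0]])

```text
time_s: 6.7
tcp_pos: [0.5882, -0.032, 0.1284]
eef_rot: [102.3, 90.0, -173.3]
contact_force: [0.5, -0.0, -1.2]
gripper_width: 0.0138
```

Call:
carry_out(moves=[[0, 0, -1, 0, 0, 0, 0], [0, 0, -2, 0, 0, 0, 0], [0, 0, -2, 0, 0, 0, 0]])

```text
time_s: 7.0
tcp_pos: [0.5885, -0.032, 0.127]
eef_rot: [-89.2, 90.0, -4.8]
contact_force: [-0.8, 0.1, 4.1]
gripper_width: 0.0136
```

```bash
python3 s.py
```

```text
7.0 [ 0.5885 -0.032   0.127 ] yaw 174.39 tilt [ 5.e-04 -0.e+00 -1.e+00] F [-0.79  0.07  4.12] M [ 0.181  0.733 -0.055] w 0.0136 q [ 15.9  17.3 -18.    0.  -54.6 -21.5]
```

Spring contact came at the height expected with the lugs in the gaps, so I'll press down.

Call:
carry_out(moves=[[0, 0, -2, 0, 0, 0, 0], [0, 0, -4, 0, 0, 0, 0], [0, 0, -6, 0, 0, 0, 0], [0, 0, -8, 0, 0, 0, 0], [0, 0, -8, 0, 0, 0, 0]])

```text
time_s: 7.5
tcp_pos: [0.5885, -0.032, 0.1192]
eef_rot: [-97.5, 90.0, -13.1]
contact_force: [-4.0, 1.4, 8.8]
gripper_width: 0.0138
```

```bash
python3 s.py
```

```text
7.5 [ 0.5885 -0.032   0.1192] yaw 174.4 tilt [ 7.e-04 -2.e-04 -1.e+00] F [-3.96  1.45  8.76] M [0.347 1.401 0.027] w 0.0138 q [ 15.9  17.8 -18.6   0.  -53.6 -21.5]
```

Call:
carry_out(moves=[[0, 0, -1, 0, 0, 0, 0], [0, 0, -1.3, 0, 0, 0, 0], [0, 0, -1.3, 0, 0, -0.05, 0], [0, 0, -1.3, 0, 0, -0.1, 0], [0, 0, -1.3, 0, 0, -0.15, 0]])

```text
time_s: 8.0
tcp_pos: [0.5893, -0.0321, 0.1185]
eef_rot: [-82.5, 89.9, -6.8]
contact_force: [-1.6, -0.2, 9.1]
gripper_width: 0.0135
```

```bash
python3 s.py
```

```text
8.0 [ 0.5893 -0.0321  0.1185] yaw 165.71 tilt [ 2.3e-03 -3.0e-04 -1.0e+00] F [-1.58 -0.25  9.1 ] M [-0.015  0.7    0.038] w 0.0135 q [ 15.9  17.8 -18.6   0.1 -53.5 -30.2]
```

Call:
carry_out(moves=[[0, 0, -0.5, 0, 0, -0.07, 0], [0, 0, -0.5, 0, 0, -0.14, 0], [0, 0, -0.5, 0, 0, -0.21, 0], [0, 0, -0.5, 0, 0, -0.28, 0], [0, 0, -0.5, 0, 0, -0.32, 0]])

```text
time_s: 8.5
tcp_pos: [0.5897, -0.0322, 0.1183]
eef_rot: [-63.8, 89.8, -6.4]
contact_force: [-1.0, -0.5, 9.9]
gripper_width: 0.0137
```

```bash
python3 s.py
```

```text
8.5 [ 0.5897 -0.0322  0.1183] yaw 147.34 tilt [ 3.1e-03 -3.0e-04 -1.0e+00] F [-0.98 -0.47  9.89] M [-0.221  0.426  0.087] w 0.0137 q [ 15.9  17.8 -18.6   0.1 -53.4 -48.6]
```

Call:
carry_out(moves=[[0, 0, 0, 0, 0, -0.02, 0], [0, 0, 0, 0, 0, -0.04, 0], [0, 0, 0, 0, 0, -0.04, 0]])

```text
time_s: 8.8
tcp_pos: [0.5895, -0.0319, 0.1182]
eef_rot: [-57.5, 89.8, -2.3]
contact_force: [-1.7, -0.7, 9.7]
gripper_width: 0.0138
```

```bash
python3 s.py
```

```text
8.8 [ 0.5895 -0.0319  0.1182] yaw 145.18 tilt [ 2.7e-03 -1.0e-04 -1.0e+00] F [-1.68 -0.72  9.69] M [0.177 0.84  0.204] w 0.0138 q [ 15.9  17.8 -18.6   0.1 -53.4 -50.7]
```

Call:
carry_out(moves=[[0, 0, 0, 0, 0, -0.02, 0], [0, 0, 0, 0, 0, -0.02, 0]])

```text
time_s: 9.0
tcp_pos: [0.5892, -0.0318, 0.1182]
eef_rot: [-52.2, 89.9, 1.8]
contact_force: [-3.1, 1.7, 10.3]
gripper_width: 0.0138
```

```bash
python3 s.py
```

```text
9.0 [ 0.5892 -0.0318  0.1182] yaw 144.04 tilt [ 2.3e-03  1.0e-04 -1.0e+00] F [-3.05  1.69 10.3 ] M [0.662 1.225 0.239] w 0.0138 q [ 15.9  17.8 -18.6   0.  -53.4 -51.9]
```

Call:
carry_out(moves=[[0, 0, 0, 0, 0, -0.02, 0], [0, 0, 0, 0, 0, -0.02, 0]])

```text
time_s: 9.2
tcp_pos: [0.589, -0.0316, 0.1181]
eef_rot: [-43.0, 89.9, 9.9]
contact_force: [-3.7, 3.1, 11.9]
gripper_width: 0.0136
```

```bash
python3 s.py
```

```text
9.2 [ 0.589  -0.0316  0.1181] yaw 142.9 tilt [ 1.9e-03  3.0e-04 -1.0e+00] F [-3.68  3.08 11.9 ] M [1.235 1.67  0.289] w 0.0136 q [ 15.9  17.8 -18.6   0.  -53.4 -53. ]
```

The stop is felt at about 0.29 N m. I'll back off slightly and let the cap rise on its spring.

Call:
carry_out(moves=[[0, 0, 0, 0, 0, 0.04, 0], [0, 0, 1.5, 0, 0, 0.04, 0], [0, 0, 3, 0, 0, 0.04, 0], [0, 0, 4, 0, 0, 0.04, 0], [0, 0, 4, 0, 0, 0.04, 0]])

```text
time_s: 9.7
tcp_pos: [0.5891, -0.0316, 0.1218]
eef_rot: [-45.2, 89.9, 10.0]
contact_force: [-2.6, 1.7, 7.5]
gripper_width: 0.0139
```

```bash
python3 s.py
```

```text
9.7 [ 0.5891 -0.0316  0.1218] yaw 145.2 tilt [ 2.e-03  3.e-04 -1.e+00] F [-2.58  1.72  7.53] M [0.736 0.789 0.099] w 0.0139 q [ 15.9  17.6 -18.4   0.  -53.9 -50.7]
```

Call:
carry_out(moves=[[0, 0, 0.5, 0, 0, 0, 0], [0, 0, 1, 0, 0, 0, 0], [0, 0, 1.5, 0, 0, 0, 0], [0, 0, 1.5, 0, 0, 0, 0]])

```text
time_s: 10.1
tcp_pos: [0.5891, -0.0316, 0.1227]
eef_rot: [-41.2, 89.9, 14.0]
contact_force: [-0.6, 1.2, 5.5]
gripper_width: 0.0135
```

```bash
python3 s.py
```

```text
10.1 [ 0.5891 -0.0316  0.1227] yaw 145.19 tilt [ 1.6e-03  4.0e-04 -1.0e+00] F [-0.59  1.25  5.46] M [0.861 0.208 0.064] w 0.0135 q [ 15.9  17.6 -18.3   0.  -54.  -50.7]
```

Call:
carry_out(moves=[[0, 0, 1, 0, 0, 0, 0], [0, 0, 1.5, 0, 0, 0, 0], [0, 0, 1.5, 0, 0, 0, 0]])

```text
time_s: 10.4
tcp_pos: [0.589, -0.0316, 0.1229]
eef_rot: [-19.7, 89.9, 35.5]
contact_force: [5.7, 1.3, -5.9]
gripper_width: 0.0137
```

```bash
python3 s.py
```

```text
10.4 [ 0.589  -0.0316  0.1229] yaw 145.16 tilt [ 8.e-04  5.e-04 -1.e+00] F [ 5.68  1.31 -5.94] M [ 0.591 -1.876  0.06 ] w 0.0137 q [ 15.9  17.6 -18.2  -0.  -54.1 -50.7]
```

Call:
carry_out(moves=[[0, 0, -1, 0, 0, 0, 0], [0, 0, -1, 0, 0, 0, 0], [0, 0, -1, 0, 0, 0, 40], [0, 0, -1, 0, 0, 0, 40], [0, 0, -1, 0, 0, 0, 40]])

```text
time_s: 10.9
tcp_pos: [0.5875, -0.0324, 0.1224]
eef_rot: [139.3, 89.9, -165.5]
contact_force: [-0.8, -0.3, 0.4]
gripper_width: 0.0318
```

```bash
python3 s.py
```

```text
10.9 [ 0.5875 -0.0324  0.1224] yaw 145.14 tilt [-1.5e-03 -4.0e-04 -1.0e+00] F [-0.83 -0.27  0.37] M [0.02  0.062 0.018] w 0.0318 q [ 15.9  17.6 -18.4  -0.  -54.2 -50.7]
```

Released. Next I'll rise, rotate the tool back a little and look at the result.

Call:
carry_out(moves=[[0, 0, 10, 0, 0, 0, 40], [0, 0, 30, 0, 0, 0, 40], [0, 0, 60, 0, 0, 0, 40], [0, 0, 100, 0, 0, 0, 40], [0, 0, 140, 0, 0, 0, 40]])

```text
time_s: 11.4
tcp_pos: [0.5878, -0.0323, 0.2648]
eef_rot: [157.0, 90.0, -147.9]
contact_force: [0.8, 0.5, 0.4]
gripper_width: 0.0351
```

Call:
carry_out(moves=[[0, 0, 0, 0, 0, 0, 40], [0, 0, 0, 0, 0, 0, 40]])

```text
time_s: 11.6
tcp_pos: [0.5885, -0.032, 0.2646]
eef_rot: [-38.0, 89.8, 17.1]
contact_force: [-0.2, 0.7, -0.5]
gripper_width: 0.0346
```

Run:
```python
from h import *
p=r.camera_params("wrist");w=r.capture("wrist");s=r.capture("side")
import pickle;pickle.dump(p,open("g.pkl","wb"));cv2.imwrite("pics/w.png",w);cv2.imwrite("pics/s.png",s)
cv2.imwrite("pics/g.png",np.vstack([w[:300],np.hstack([cv2.resize(s[165:265,225:375],(450,300),interpolation=2),np.zeros((300,110,3),np.uint8)])]))
# expected: skirt bottom z .090, disc z .118
for z in(.09,.118,.142):print(z,proj("side",[.588,-.032,z]).round(1),proj("w",[.588,-.032,z],p).round(1))
```

```text
0.09 [[267.3 205.1]] [[283.3 187.7]]
0.118 [[267.3 195.2]] [[283.4 194.2]]
0.142 [[267.4 186.6]] [[283.4 200.8]]
```

View pics/g.png

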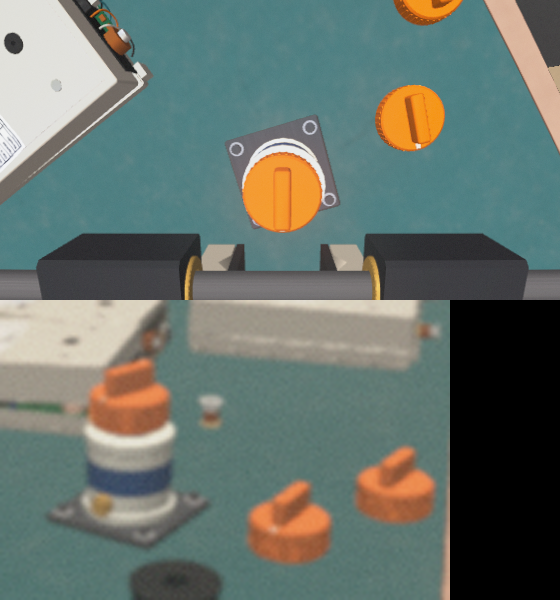

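The cap sits square on the canister. Its disc is at (283,193) in the wrist view against a predicted (283,194), and the bar height in the side view fits the locked height.

```bash
python3 -c "
from plant import r
print(r.get_state()['contact_force']);print(r.close_job())"
```

```text
[ 0.31415766 -0.15948927  0.60245092]
the job is handed in; nothing more can be done
None
```

The orange cap is on the canister and, by my checks, locked. I took the cap farthest to the robot's right, and the job took about 12 s of the 72 s.

- **Entry:** I found the ring gaps in a wrist picture and lined the cap up with them. The lugs went in without a search, and the spring pushed back where expected, about 10 mm below the ring top.
- **Lock:** I pushed down to about 19.5 mm below the ring top and turned clockwise about 31° until the stop was felt at 0.29 N m. I then backed off 2° and let the spring raise the cap.
- **Hold check:** While still gripped, the cap stopped 14.8 to 15 mm below the ring top. It held there against an upward pull of about 6 N.
- **After release:** The wrist view shows the cap square and centred within about a pixel. The side view fits the locked height, but 5 mm there is only about 2 pixels, so the hold check is the real proof. No check failed or disagreed.

The highest contact force I read was about 13 N. I never touched the spool, bottle, fitting, tape or the other caps, though I did not measure their positions again at the end.

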